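# Tip the cheese offcuts from the filling chute into the offcut bin

## Robot

A 6-joint arm with a two-finger parallel gripper is mounted at the origin on a cart in front of the work surface, level with it; the furniture and walls round the work are solid. World frame = base frame: x ahead of the robot, y to its left, z up, the work surface at z = 0. Lengths are in m, angles in rad, forces in N, time in s.
With the tool pointing down it reaches from about 0.25 to 0.85 m from the base axis. Payload 12.5 kg.
Tool frame: the origin (TCP) lies on the centre line of the jaws, within the pads' length; the fingertips stand robot.tips_ahead ahead of it and the grasp point (between the pads) lies 5 mm behind it (robot.tips_ahead is the distance from the TCP to the fingertips, in m); z points along the fingers, y is the line along which they close (so a half turn about z gives the same grasp; the last joint's range is limited). The gripper opens to 93 mm and grips with 3 to 60 N. Pads are 15 mm wide; open, the fingers measure 128 mm over their backs; the gripper's body (75 mm by 188 mm) begins 65 mm behind the grasp point.
Start: joints at [-1.342, 0.351, 1.652, -0, 1.139, -0.085], TCP at [0.17, -0.523, 0.233] pointing down, gripper open.
Joint ranges: [-2.75, 2.75], [-0.79, 2.1], [0.01, 2.65], [-1.57, 4.71], [0.07, 3.14], [-2.87, 2.87]. Speed limits (rad/s): [2.22, 2.22, 2.79, 3.14, 3.14, 3.14].

## Interface

Orientations are given as a rotation vector (axis times angle).
In Python, from cell import robot gives the robot as it stands. Calls block until the motion is done:
- robot.goto(position, orientation): joint-space move of the TCP to a pose.
- robot.move_linear(position, vel=0.15, attitude=None, guard=None): straight line of the TCP; attitude=None keeps the orientation; vel is the mean speed in m/s. With guard (N) it stops when the force on the tool has changed by that much, and returns True; else False.
- robot.move_joints(angles): joint-space move.
- robot.gripper_to(opening, grasp_force=None): opening from 0.0 (shut) to 1.0 (fully open); grasp_force is the grip in N (None keeps the last); returns when the fingers have stopped.
- robot.hold(seconds).
- robot.solve_ik(position, orientation): joint angles nearest the present ones, or None.
- robot.get_image(name): name is "side" or "top"; returns a dict with "color" (400x640x3 uint8, red, green, blue), "camera_matrix" (3x3 intrinsics, pixels), "dist_coeffs" ([k1, k2, p1, p2, k3] as OpenCV has them; the pictures are not rectified), "rvec" (rotation vector, rad) and "tvec" (3), from world to camera coordinates, as OpenCV has them. Camera axes: x right, y down, z forward; pixel columns grow to the right and rows downward; lengths in m; the calibration is good to about 2 mm. A picture is of the moment at which its call begins. There is no depth.
A pose or a line that the arm cannot do raises robot.IKError and nothing moves.
- robot.sign_off(): hands the job in; it is judged then, once.
Readings, each from a call of its own:
- robot.read_t(): time.
- robot.read_joint_pos(): joint angles.
- robot.read_joint_vel(): joint speeds.
- robot.read_effort(): joint torques, N m.
- robot.read_tool_pos(): TCP position.
- robot.read_orientation(): TCP orientation.
- robot.read_contact_force(): force on the tool from outside, world axes, zero at the start.
- robot.read_torque(): the same for the moment, N m.
- robot.read_grip_width(): opening from 0.0 (shut) to 1.0 (fully open).
- robot.read_finger_force(): force on a finger pad.
Only numpy, scipy, OpenCV 4.12 (cv2) and the standard library are available. Lean on these libraries where they do the work, as an engineer would, in place of code of your own. Each camera call takes 0.05 s, during which the arm holds its last target. There are 200 camera calls.

## Task

Lift the loaded steel chute out of its dock (it hangs level from its black swing handle) and set it down flat on the bare table with all three cheese offcuts still in it. Let go, take it again where you can tip it (its blue tail handle is for that), hold its open end over the mouth of the offcut bin and tilt it so that the three offcuts slide into the bin. Then set the empty chute down flat on the table and let go of it; do not disturb the tape, the label roll or the cheese iron.

Things in the scene. Friction and masses are not known exactly. Their poses are not given: they have to be found in the camera images.
- chute: Loose steel filling chute, 0.3 kg: trough 160 mm long (x), 74 wide (y), 43 deep, 3 mm sheet, back wall at x = -75 mm, open at the front, x = +85 mm. Origin under its floor on the centre line; x to the open end, z up. Blue tail handle behind the back wall. Polished inside: offcuts start to slide at 14 to 20 degrees. Starts loaded in the dock, its underside 8 mm above the table.
- bail_grip (a point): Centre of the black grip of the chute's swing handle: a bar 14 mm thick, 14 high, 60 long across the chute (y), between 6 mm wires at y = +-43 mm. It stands up over the chute, 62 mm above its hinge line (chute x = -13, z = 52 mm, over the centre of mass), so 114 mm above the chute's underside. The chute hangs level from it and does not tilt with it.
- bail (a joint): Angle of the swing handle on the chute: 0 upright, positive leaning to the open end, range -0.7 to 0.7 rad; slight friction keeps it where it is left.
- tail_grip (a point): Centre of the chute's blue tail handle, an upright plate 12 mm thick (chute y), running from chute x = -120 to -74 mm and z = 12 to 62 mm; the point is at chute x = -99 mm, z = 37 mm; axes as the chute. In the dock it stands between steel cheeks 5 mm off either side and higher than it, so fingers cannot take it there.
- chute_nose (a point): Middle of the lower front edge of the chute's open end (chute x = +85 mm, z = 0); axes as the chute.
- dock: Fixed steel dock: base plate 222 x 96 mm, 8 mm thick; origin under the place of the chute's origin, x toward the chute's open end (at the start roughly toward the robot). Cheeks and a back plate, 82 mm high, enclose the tail handle at x = -128 to -83 mm; side guides 18 mm high beside the trough. The chute comes out straight up; 75 mm clears the cheeks.
- bin: Fixed white offcut bin with a blue rim, 124 x 124 mm (rim 128 mm), 110 mm high, floor 5 mm thick, open at the top; origin under its centre, sides along its x and y.
- bin_mouth (a point): Centre of the bin's mouth, 98 x 98 mm, at the height of the rim's top (110 mm above the table).
- wedge_center (a point): Centre of the cheese wedge, 43 x 56 x 34 mm; it starts in the rear of the chute.
- stub_center (a point): Centre of the cheese stub, 24 x 52 x 30 mm; it starts in the middle of the chute.
- chip_center (a point): Centre of the rind chip, 29 x 37 x 16 mm; it starts in the middle of the chute, beside the stub.
- tape_center (a point): Centre of the brown roll of packing tape lying flat, 92 mm across, 48 mm high; to be left alone.
- roll_center (a point): Centre of the white label roll lying flat, 75 mm across, 30 mm high; to be left alone.
- iron_center (a point): Centre of the cheese iron (wooden T handle and steel trier), 148 mm long along its y, 72 mm across, 19 mm high; to be left alone.

How it is judged:
By the outcome, as a careful person would: the job done as asked, in the order asked, and still so for the second after the job is handed in, with the robot touching nothing.
It also fails if it takes over 72 s, if anything falls off the work surface, if the arm or the gripper's body presses on something with over 40 N, if the wrist force passes 120 N, or if a joint passes its speed limit or range.

## Working session

There is one attempt and no reset: what is moved stays moved. The work goes in short steps, each a Python script; the robot and the scene stay as the last script left them, time stands still between calls to the robot, and variables do not carry over. Pictures are saved under pics/ and viewed, at most 10 in all, crops included, and the job is handed in when it is done.

```bash
ls; mkdir -p pics; python3 - <<'E'
from cell import robot
import cv2
for n in("side","top"):
    d=robot.get_image(n); cv2.imwrite(f"pics/{n}0.png",d["color"][:,:,::-1])
    R=cv2.Rodrigues(d["rvec"])[0]; print(n,d["camera_matrix"].tolist(),d["dist_coeffs"],(-R.T@d["tvec"].reshape(3)).round(3),R.round(2).tolist())
print(robot.tips_ahead,robot.read_t(),robot.read_orientation())
E
```

```text
pics
side [[401.1836378818718, 0.0, 320.4495582267808], [0.0, 401.1836378818718, 197.64494093820318], [0.0, 0.0, 1.0]] [-0.08612363  0.          0.          0.          0.        ] [-0.147  0.305  1.293] [[-0.41, -0.91, -0.0], [-0.77, 0.35, -0.54], [0.49, -0.22, -0.84]]
top [[400.0314815544573, 0.0, 314.3202681909392], [0.0, 400.0314815544573, 199.47633393470215], [0.0, 0.0, 1.0]] [0.03158241 0.         0.         0.         0.        ] [4.050e-01 1.000e-03 1.356e+00] [[-0.03, -1.0, -0.01], [-0.99, 0.03, -0.1], [0.1, 0.01, -0.99]]
0.014 0.1 [-3.10201146e+00 -4.90698817e-01  8.03618329e-05]
```

View pics/top0.png

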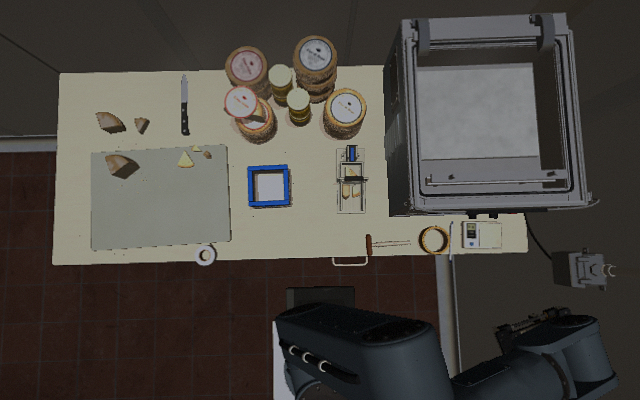

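View pics/side0.png

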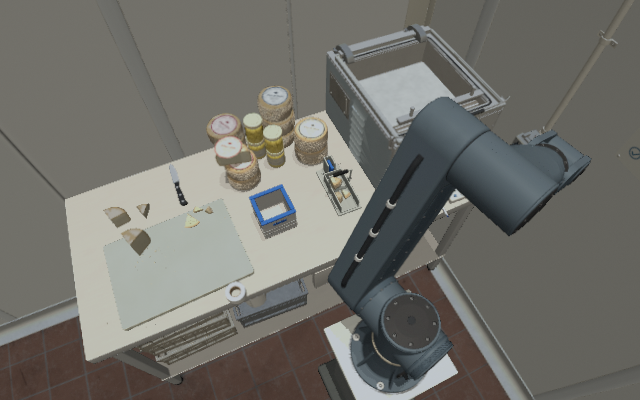

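The top view shows the bin at about (269,186), the docked chute at about (352,180) and its blue tail at (352,153). The cutting board is on the left, and the machine is close on the right. I'll zoom in on this.

```bash
python3 - <<'E'
import cv2
a=cv2.imread("pics/top0.png")[130:230,235:385]; b=cv2.imread("pics/side0.png")[145:245,235:385]
a=cv2.resize(a,None,fx=5,fy=5,interpolation=2);b=cv2.resize(b,None,fx=5,fy=5,interpolation=2)
cv2.imwrite("pics/t1.png",a);cv2.imwrite("pics/s1.png",b)
E
```

```text
(no output)
```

View pics/t1.png

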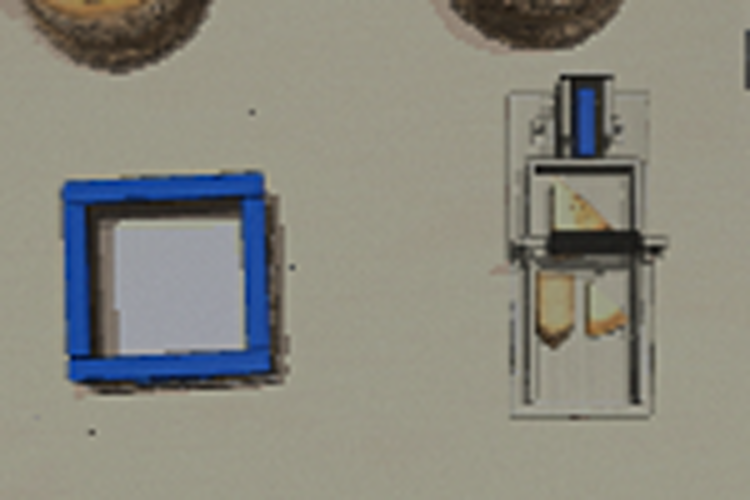

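View pics/s1.png

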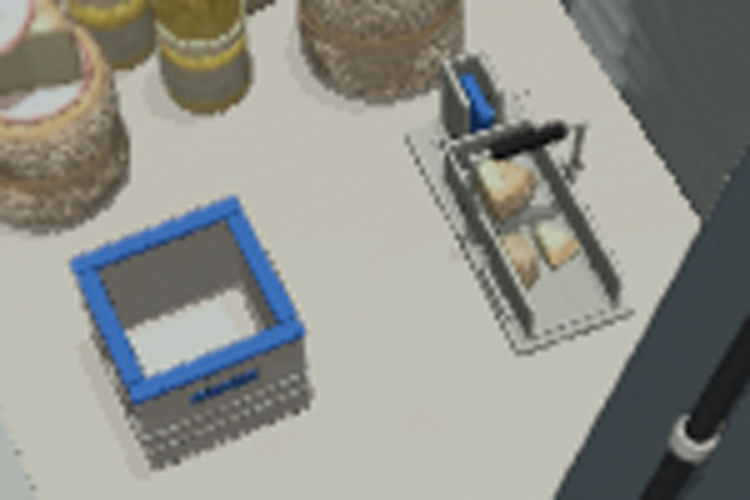

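The crops show these features:
- **Top view:** rim corners (62,183), (263,173), (271,373), (68,382); dock plate corners (508,92), (648,92), (653,415), (510,417); grip ends (549,243) and (642,241).
- **Side view:** grip centre about (530,141).

```bash
cat >h.py <<'E'
from cell import robot
import cv2, numpy as np
from scipy.spatial.transform import Rotation as Rn
def ray(d,p):
    n=cv2.undistortPoints(np.array(p,float).reshape(-1,1,2),d["camera_matrix"],d["dist_coeffs"]).reshape(-1,2)
    R=cv2.Rodrigues(d["rvec"])[0]; return -R.T@np.ravel(d["tvec"]), np.c_[n,np.ones(len(n))]@R
def onz(d,p,z):
    c,r=ray(d,p); return c+r*((z-c[2])/r[:,2])[:,None]
def tri(d1,p1,d2,p2):
    A=[];b=[]
    for d,p in((d1,p1),(d2,p2)):
        c,r=ray(d,p); r=r[0]/np.linalg.norm(r[0]); M=np.eye(3)-np.outer(r,r); A.append(M);b.append(M@c)
    return np.linalg.lstsq(np.vstack(A),np.hstack(b),rcond=None)[0]
def proj(d,P): return cv2.projectPoints(np.array(P,float).reshape(-1,1,3),d["rvec"],d["tvec"],d["camera_matrix"],d["dist_coeffs"])[0].reshape(-1,2)
def snap(n,f,x0,y0,w,h,s):
    d=robot.get_image(n); cv2.imwrite("pics/"+f,cv2.resize(d["color"][y0:y0+h,x0:x0+w,::-1],None,fx=s,fy=s,interpolation=2)); return d
E
python3 - <<'E'
from h import *
t=robot.get_image("top");s=robot.get_image("side")
f=lambda a,o:np.array(a)/5+o-.4
T=lambda a:f(a,[235,130]);S=lambda a:f(a,[235,145])
b=onz(t,T([(62,183),(263,173),(271,373),(68,382)]),.11);print("bin",b.round(3).tolist(),b.mean(0))
k=onz(t,T([(508,92),(648,92),(653,415),(510,417)]),.008);print("dock",k.round(3).tolist(),k.mean(0))
print("bin side",onz(s,S([(72,264),(237,199),(303,328),(137,402)]),.11).mean(0))
print("dock side near",onz(s,S([(522,354),(632,313),(406,134)]),.008).round(3).tolist())
g=onz(t,T([(549,242),(642,240)]),.129);print("grip",g.round(4),g.mean(0)); print("tri",tri(t,T([(595,242)]),s,S([(530,141)])))
print("tail",onz(t,T([(587,88),(585,154)]),.07).round(4).tolist())
print("trough front top corners",onz(t,T([(529,403),(634,402)]),.051).round(4).tolist())
print("iron,tape,roll",onz(t,[(369,244),(410,244),(434,240),(205,254)],.02).round(3).tolist())
print("wheel",onz(t,[(345,139)],.0), onz(t,[(387,215),(387,100)],0.0).round(3).tolist())
E
```

```text
bin [[0.647, 0.219, 0.11], [0.65, 0.092, 0.11], [0.523, 0.09, 0.11], [0.521, 0.217, 0.11]] [0.58543818 0.15459813 0.11      ]
dock [[0.722, -0.07, 0.008], [0.719, -0.165, 0.008], [0.497, -0.16, 0.008], [0.498, -0.064, 0.008]] [ 0.60902243 -0.1146792   0.008     ]
bin side [0.58624952 0.15621149 0.11      ]
dock side near [[0.5, -0.064, 0.008], [0.498, -0.155, 0.008], [0.719, -0.068, 0.008]]
grip [[ 0.5979 -0.0856  0.129 ]
 [ 0.5975 -0.1431  0.129 ]] [ 0.59772203 -0.11433517  0.129     ]
tri [ 0.59817929 -0.11391568  0.12410262]
tail [[0.7083, -0.1181, 0.07], [0.6645, -0.1152, 0.07]]
trough front top corners [[0.5042, -0.0743, 0.051], [0.503, -0.1428, 0.051]]
iron,tape,roll [[0.392, -0.167, 0.02], [0.388, -0.302, 0.02], [0.399, -0.381, 0.02], [0.374, 0.377, 0.02]]
wheel [[ 0.75439105 -0.10146959  0.        ]] [[0.487, -0.234, 0.0], [0.888, -0.252, 0.0]]
```

```bash
cat >>h.py <<'E'
def cax(yaw): return np.array([np.cos(yaw),np.sin(yaw),0]),np.array([-np.sin(yaw),np.cos(yaw),0]),np.array([0,0,1.])
def rv(y,z): return Rn.from_matrix(np.c_[np.cross(y,z),y,z]).as_rotvec()
def bail(yaw,s): c=cax(yaw); return rv(s*c[0],-c[2])
def tail(yaw,th,phi,s):  # chute nose-down th; tool pointing forward phi in the chute frame
    c=cax(yaw); a=phi-th; return rv(s*c[1],np.sin(a)*c[0]-np.cos(a)*c[2]), np.sin(a)*c[0]-np.cos(a)*c[2]
def tail_tcp(nose,yaw,th,phi,s): # TCP for nose position
    c=cax(yaw); R=np.cos(th),np.sin(th); x=-.184*R[0]+.037*R[1]; z=.184*R[1]+.037*R[0]
    o,tz=tail(yaw,th,phi,s); return np.array(nose)+x*c[0]+z*c[2]+.005*tz, o
E
python3 - <<'E'
from h import *
q=lambda p,o:(lambda r:None if r is None else np.round(r,2).tolist())(robot.solve_ik(p,o))
yd=np.pi-.025
for s in(1,-1):
    print("bail",s,q([.598,-.114,.117],bail(yd,s)),q([.598,-.114,.26],bail(yd,s)),[q([.502,.013,z],bail(.016,s)) for z in(.109,.26)])
    print(" wp",q([.40,-.02,.30],bail(yd,s)))
for s in(1,-1):
  for phi in(0,.3,.6):
    print(s,phi,[q(*tail_tcp(n,.016,th,phi,s)) for n,th in(((.6,.013,0),0),((.6,.013,.15),0),((.56,.155,.118),0),((.56,.155,.118),.4),((.56,.155,.118),.85))])
E
```

```text
bail 1 None None [[-0.07, 0.44, 1.88, -0.0, 0.82, -0.08], [-0.07, 0.23, 1.74, -0.0, 1.17, -0.08]]
 wp None
bail -1 [-0.26, 0.59, 1.59, 0.0, 0.96, -0.24] [-0.26, 0.43, 1.46, 0.0, 1.25, -0.24] [None, None]
 wp [-0.17, -0.0, 1.91, 0.0, 1.24, -0.14]
1 0 [[-0.09, 0.48, 2.13, -0.0, 0.54, -1.67], [-0.09, 0.18, 2.03, -0.0, 0.93, -1.67], [0.27, 0.21, 2.09, -0.0, 0.84, -1.32], [0.21, 0.35, 1.74, 0.07, 1.44, -1.4], [0.16, 0.63, 1.33, 0.12, 2.03, -1.42]]
1 0.3 [[-0.11, 0.43, 2.31, 0.34, 0.11, -2.03], [-0.11, 0.05, 2.21, 0.07, 0.58, -1.75], [0.33, 0.11, 2.25, -0.19, 0.5, -1.1], [0.24, 0.2, 1.9, 0.02, 1.14, -1.36], [0.18, 0.48, 1.45, 0.09, 1.76, -1.42]]
1 0.6 [[-0.14, 0.49, 2.48, 2.92, 0.43, 1.64], [-0.14, -0.01, 2.39, 0.5, 0.19, -2.2], [0.41, 0.09, 2.42, -1.24, 0.23, -0.01], [0.28, 0.07, 2.06, -0.07, 0.82, -1.26], [0.2, 0.32, 1.6, 0.05, 1.46, -1.4]]
-1 0 [[-0.09, 0.48, 2.13, -0.0, 0.54, 1.47], [-0.09, 0.18, 2.03, -0.0, 0.93, 1.47], [0.27, 0.21, 2.09, -0.0, 0.84, 1.82], [0.21, 0.35, 1.74, 0.07, 1.44, 1.74], [0.16, 0.63, 1.33, 0.12, 2.03, 1.72]]
-1 0.3 [[-0.11, 0.43, 2.31, 0.34, 0.11, 1.11], [-0.11, 0.05, 2.21, 0.07, 0.58, 1.39], [0.33, 0.11, 2.25, -0.19, 0.5, 2.04], [0.24, 0.2, 1.9, 0.02, 1.14, 1.78], [0.18, 0.48, 1.45, 0.09, 1.76, 1.73]]
-1 0.6 [[-0.14, 0.49, 2.48, 2.92, 0.43, -1.5], [-0.14, -0.01, 2.39, 0.5, 0.19, 0.94], None, [0.28, 0.07, 2.06, -0.07, 0.82, 1.88], [0.2, 0.32, 1.6, 0.05, 1.46, 1.74]]
```

```bash
python3 - <<'E'
from h import *
yd=np.pi-.025; o=bail(yd,-1)
q=np.array(robot.solve_ik([.40,-.02,.30],o)); j=np.array(robot.read_joint_pos())
q1=q.copy(); q1[0]=j[0]; q1[5]=j[5]
robot.move_joints(q1); robot.move_joints(q)
robot.goto([.598,-.114,.22],o); print(robot.read_t())
robot.gripper_to(.6)
print(robot.move_linear([.598,-.114,.117],vel=.1,guard=8))
robot.gripper_to(0,grasp_force=45); print(robot.read_grip_width()*93,robot.read_finger_force(),robot.read_contact_force())
print(robot.move_linear([.598,-.114,.14],vel=.06),robot.read_contact_force(),robot.read_grip_width()*93,robot.read_t())
snap("side","s2.png",235,125,160,120,5)
E
```

```text
3.4583
False
13.742644692031659 44.998502464732155 [0.70467715 0.17945072 0.19753643]
False [-0.05200032 -0.01259759 -4.26802665] 13.99419462332554 6.7083
```

View pics/s2.png

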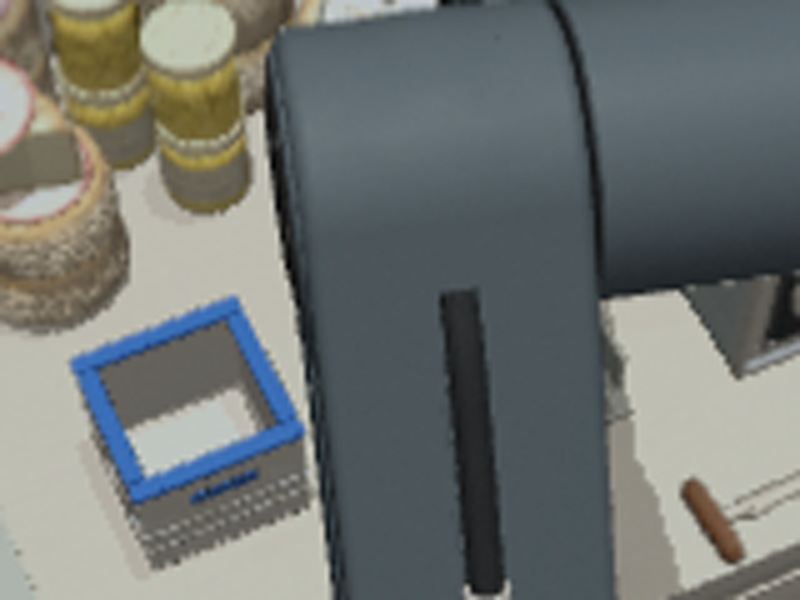

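The arm hides the chute in this view, but the force reading of 4.27 N down matches the loaded chute. The lift worked, so I'll carry it, turn it and set it down.

```bash
python3 - <<'E'
from h import *
yd=np.pi-.025; o=bail(yd,-1); o2=bail(.5,-1)
robot.move_linear([.598,-.114,.28],vel=.09)
print(np.round(robot.solve_ik([.4786,-.006,.28],bail(.9,-1)),2))
robot.move_linear([.53,-.06,.28],vel=.05,attitude=bail(1.8,-1))
robot.move_linear([.4786,-.006,.28],vel=.045,attitude=o2)
print(robot.read_contact_force(),robot.read_joint_pos(),robot.read_t())
robot.move_linear([.4786,-.006,.125],vel=.1); robot.hold(.3)
print(robot.read_contact_force())
print(robot.move_linear([.4786,-.006,.104],vel=.02,guard=2),robot.read_tool_pos(),robot.read_contact_force())
robot.gripper_to(.5); robot.move_linear([.4786,-.006,.26],vel=.15); print(robot.read_t())
s=snap("side","s3.png",235,145,160,120,5)
snap("top","t3.png",235,120,160,120,5)
E
```

```text
[-0.11  0.17  1.77  0.    1.2   2.13]
[ 0.65657955  0.34251857 -4.06806992] [-1.09932166e-01  1.70227502e-01  1.76840280e+00 -5.84844159e-07
  1.20294877e+00  2.53116940e+00] 12.1583
[ 0.12252606 -1.07995452 -3.69263796]
True [ 0.47868348 -0.00587774  0.109057  ] [-0.54042757  0.60368304  6.04442098]
16.8083
```

View pics/s3.png

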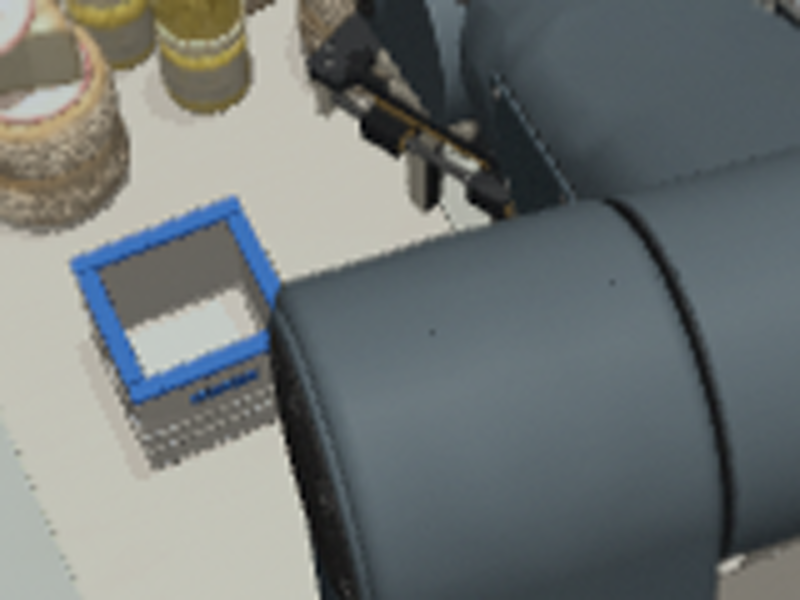

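```bash
python3 - <<'E'
from h import *
robot.goto([.20,-.33,.30],bail(0.9,-1)); print(robot.read_t())
snap("side","s4.png",235,155,160,120,5)
snap("top","t4.png",235,120,160,120,5)
E
```

```text
18.4917
```

View pics/t4.png

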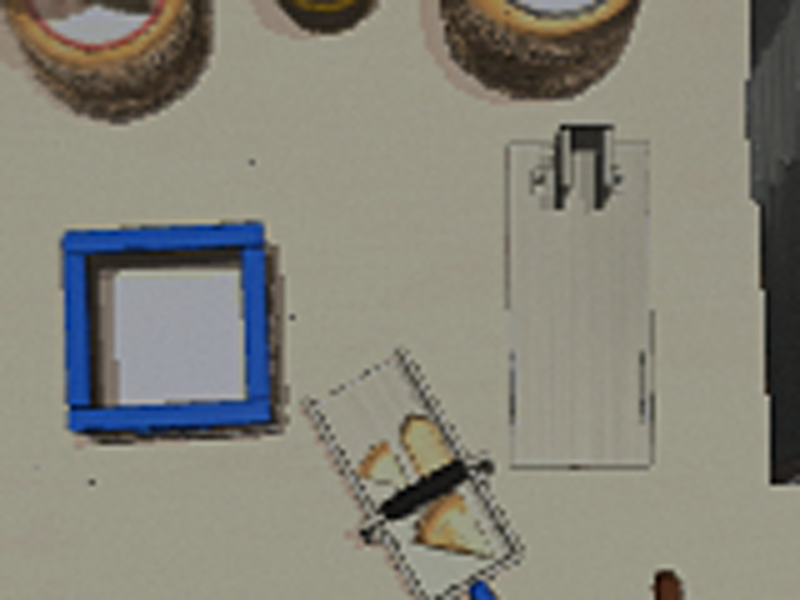

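The top view shows the chute flat on the table with all three offcuts. The front corners are at (308,398) and (402,350), the right rear corner at (522,552), and the blue tail starts at (480,590). I'll compute its pose, then take it by the tail and lift.

```bash
python3 - <<'E'
from h import *
t=robot.get_image("top")
T=lambda a:np.array(a)/5+[235,120]-.4
f=onz(t,T([(308,399),(402,350),(522,552),(430,600)]),.045);print(f.round(4))
m=(f[0]+f[1])/2;b=(f[2]+f[3])/2;d=m-b;print("yaw",np.arctan2(d[1],d[0]),"len",np.linalg.norm(d),"wid",np.linalg.norm(f[0]-f[1]),"origin",m-.085*d/np.linalg.norm(d))
c=cax(.5)
for yaw,o in((.5,np.array([.49,0,0])),):
    c=cax(yaw); print(proj(t,[o+x*c[0]+y*c[1]+z*c[2] for x,y,z in((.085,.037,.043),(.085,-.037,.043),(-.075,-.037,.043),(-.099,0,.062))])*5-np.array([235,120])*5+2)
print(cv2.imwrite("pics/c.png",cv2.resize(t["color"][200:270,290:370,::-1],None,fx=7,fy=7,interpolation=2)))
for phi in(0,.1):
  for s in(1,-1):
    for y in (.5,.016): print(phi,s,np.round(robot.solve_ik(*tail_tcp(np.array([.49,0,0])+.085*cax(y)[0],y,0,phi,s)),2))
E
```

```text
[[ 0.5444  0.0697  0.045 ]
 [ 0.5752  0.0069  0.045 ]
 [ 0.44   -0.0678  0.045 ]
 [ 0.4105 -0.0069  0.045 ]]
yaw 0.5120147683157485 len 0.15439871139949876 wid 0.06998525616068246 origin [ 0.48574198 -0.00335702  0.045     ]
[[302.77200712 395.83975627]
 [399.58946237 339.82032301]
 [522.63278749 549.14246113]
 [493.61394817 609.65675195]]
True
0 1 [-0.23  0.46  2.15 -0.    0.53 -2.3 ]
0 1 [-0.12  0.45  2.19 -0.    0.51 -1.71]
0 -1 [-0.23  0.46  2.15 -0.    0.53  0.84]
0 -1 [-0.12  0.45  2.19 -0.    0.51  1.43]
0.1 1 [-0.28  0.44  2.2   0.17  0.43 -2.5 ]
0.1 1 [-0.13  0.42  2.25  0.04  0.37 -1.76]
0.1 -1 [-0.28  0.44  2.2   0.17  0.43  0.64]
0.1 -1 [-0.13  0.42  2.25  0.04  0.37  1.38]
```

View pics/c.png

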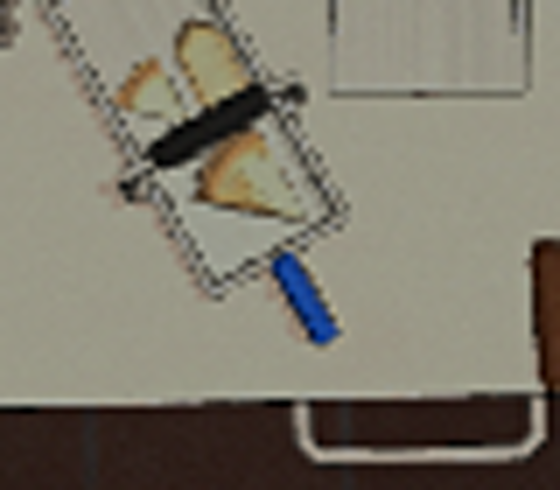

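The chute tail handle runs from crop (284,254) to (325,335), with free table around it.

```bash
python3 - <<'E'
from h import *
t=robot.get_image("top")
e=onz(t,np.array([(284,254),(325,335)])/7+[290,200]-.43,.062); d=e[0]-e[1]; print(e,np.arctan2(d[1],d[0]),np.linalg.norm(d[:2]))
yaw=.507; c=cax(yaw); g=e.mean(0)-.002*c[0]; g[2]=.037; print(g)
nose=g+.184*c[0]-np.array([0,0,.037]); print(nose)
p,o=tail_tcp(nose,yaw,0,0,-1)
robot.gripper_to(.45)
robot.goto(p+[0,0,.13],o); print(robot.read_joint_pos().round(2) if hasattr(robot.read_joint_pos(),'round') else robot.read_joint_pos())
hit=robot.move_linear(p,vel=.12,guard=6); print("hit",hit,robot.read_tool_pos(),robot.read_t())
if not hit:
    robot.gripper_to(0,grasp_force=60); print(robot.read_grip_width()*93,robot.read_finger_force())
    robot.move_linear(p+[0,0,.03],vel=.05); robot.hold(.2)
    print(robot.read_contact_force(),robot.read_torque(),robot.read_t())
    snap("top","t5.png",235,120,160,150,4)
np.save("nose.npy",np.r_[nose,yaw])
E
```

```text
[[ 0.42154863 -0.03781988  0.062     ]
 [ 0.38409619 -0.05542929  0.062     ]] 0.4395087985709634 0.04138570618864764
[ 0.401074  -0.0475957  0.037    ]
[0.56192774 0.04174676 0.        ]
[-0.23  0.19  2.08 -0.    0.88  0.83]
hit False [ 0.40140449 -0.0477146   0.03247424] 21.6667
11.792530637571993 59.9903404712677
[ 0.31556631  0.09787564 -2.40614101] [-0.1904845   0.26814401  0.00680851] 23.2083
```

```bash
python3 - <<'E'
from h import *
p=np.array(robot.read_tool_pos())
for dz in(.05,.07):
    robot.move_linear(p+[0,0,dz],vel=.08); robot.hold(.25); print(robot.read_contact_force(),robot.read_torque(),robot.read_grip_width()*93)
print(robot.read_t(),robot.read_tool_pos())
snap("side","s6.png",235,145,160,120,5)
E
```

```text
[-0.56088543  0.3187039  -2.60550114] [-0.13168729  0.29170188 -0.00353651] 11.757907489793642
[ 0.60590886  0.63684123 -2.95703805] [-0.16539171  0.24061914  0.02609148] 11.831322168191823
24.9333 [ 0.40072759 -0.04752426  0.13141856]
```

View pics/s6.png

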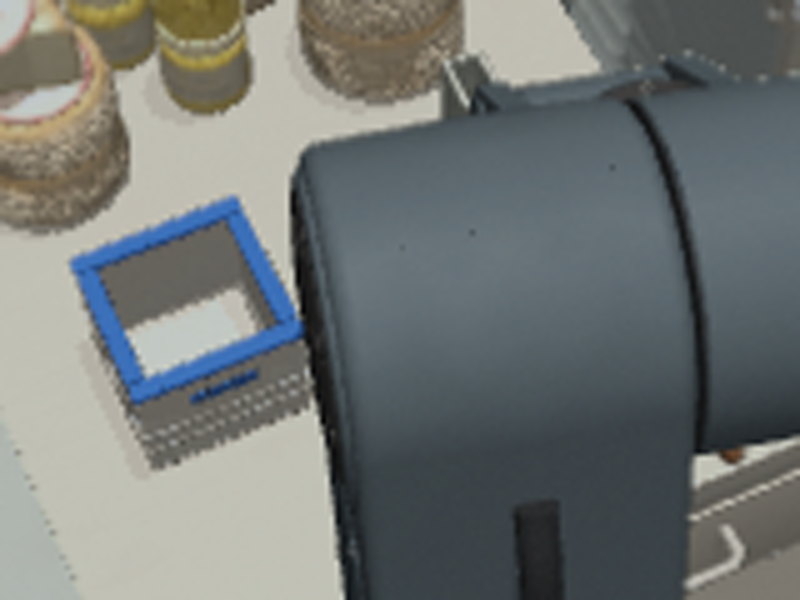

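The arm blocks the side view, so I'll check for sag numerically by differencing the top view against the first picture.

```bash
python3 - <<'E'
from h import *
t=robot.get_image("top"); a=t["color"].astype(int); b=cv2.imread("pics/top0.png")[:,:,::-1].astype(int)
diff=np.abs(a-b).sum(2)>45; dark=(a.max(2)<75); ch=(a[:,:,0]-a[:,:,2]>50)
for r in range(176,236,2): print(r,''.join('#' if dark[r,c] else 'C' if ch[r,c] and diff[r,c] else '+' if diff[r,c] else '.' for c in range(280,372)))
n=np.load("nose.npy"); c=cax(n[3])
for th in(0,.1,.2):
  g=np.array(robot.read_tool_pos())+[0,0,.005]
  P=[]
  for x,y,z in((.184,.037,.006),(.184,-.037,.006)):
    P.append(g+(x*np.cos(th)+z*np.sin(th))*c[0]+y*c[1]+(z*np.cos(th)-x*np.sin(th))*c[2])
  print(th,proj(t,P).round(1).tolist())
E
```

```text
176 ........##................................................+++...+++++++++++++++++++.........
178 ........#................................................+.+....++++++++++++++++++++....+...
180 ........##...............................................+++++..++++++++++++++++++++++++....
182 ........#...............................................++++++++++++++++++++++++++++++......
184 ........#............................................+....+++.++++++++...+++....++++........
186 ........#.........................++.......................++.++....++..++......++++........
188 .................................+++.......................++.++.....+..+.......+++.........
190 ..........#.................+.....+++.+....................++.++.....+..+.......+++.........
192 ..........#........................++#.+...................++.++.....+..+.....+++++#........
194 ..........#..........+..............+++.+..................++.++....++..+++++++++++.........
196 .........##...+...+..................++++..................++.++++++++..++++++.+++++........
198 .........##...++.............
[... 1218 characters left out ...]
+........
224 .........................++##+.+..+#########+###############+++++##++###############+.......
226 .....................+++.++##++++.####################################################......
228 .......................+..++.++++######################################################+....
230 .......................++++.....+#######################################################+...
232 .....................+++++....++#########################################################+..
234 ....................+++.+++..+.+##########################################################+.
0 [[293.0, 196.4], [313.9, 184.1]]
0.1 [[293.4, 197.1], [314.0, 185.0]]
0.2 [[294.1, 198.3], [314.4, 186.4]]
```

The offcuts are still in place and the nose is close to where it was predicted. Now the transfer and pour.

```bash
python3 - <<'E'
from h import *
n=np.load("nose.npy"); s=-1
def go(nose,yaw,th,vel,**k):
    p,o=tail_tcp(nose,yaw,th,0,s); return robot.move_linear(p,vel=vel,attitude=o,**k)
go([n[0],n[1],.185],n[3],0,.1)
go([.545,.12,.18],.12,0,.07)
go([.560,.1555,.145],.016,0,.08); print(robot.read_t(),robot.read_contact_force())
N=[.560,.1555,.138]
for th,v in((.15,.05),(.25,.03),(.35,.025),(.5,.04),(.7,.06)):
    go(N,.016,th,v); print(th,robot.read_t(),robot.read_contact_force().round(2))
robot.hold(.5)
t=robot.get_image("top"); cv2.imwrite("pics/t7.png",t["color"][:,:,::-1])
a=t["color"].astype(int); ch=(a[:,:,0]-a[:,:,2]>50)
for r in range(160,230,2): print(r,''.join('B' if a[r,c,2]-a[r,c,0]>50 else '#' if a[r,c].max()<75 else 'C' if ch[r,c] else '.' for c in range(240,330)))
E
```

```text
29.3083 [ 0.30863174  0.18249022 -3.82859894]
0.15 29.8833 [-0.02 -0.   -3.23]
0.25 30.6583 [ 0.06 -0.17 -4.22]
0.35 31.5583 [ 0.78 -0.48 -3.35]
0.5 32.4083 [-1.2   0.69 -2.28]
0.7 33.1833 [ 0.3   0.2  -3.45]
160 ###########################.##########....................................................
162 ###########################.##########....................................................
164 ###########################.##########......###...........................................
166 #####################################BBBBBBBBBB...........................................
168 ############################B#########BBBBBBBBB...........................................
170 ###########################################BBBBB..........................................
172 ############################################BBBB#.........................................
174 #######################################.####BBBB##........................................
176 #######################################.C###BBBB##........................................
178 ################################
[... 1733 characters left out ...]
...................................
216 #############################################.............................................
218 ############################################..............................................
220 #############################################.............................................
222 #############################################.............................................
224 ##############################################............................................
226 ##############################################............................................
228 ###############################################...........................................
```

```bash
python3 - <<'E'
from h import *
s=-1; N=[.560,.1555,.138]
def go(nose,yaw,th,vel,**k):
    p,o=tail_tcp(nose,yaw,th,0,s); return robot.move_linear(p,vel=vel,attitude=o,**k)
def w(): 
    r=[]
    for _ in range(12): robot.hold(.03); r.append(np.r_[robot.read_contact_force(),robot.read_torque()])
    return np.mean(r,0).round(3)
print(w()); go(N,.016,.95,.06); robot.hold(.3); print(w(),robot.read_t())
go(N,.016,.0,.15); go([.545,.12,.2],.12,0,.15); go([.50,.04,.2],.4,0,.12); print(w(),robot.read_t())
t=robot.get_image("top"); cv2.imwrite("pics/t8.png",cv2.resize(t["color"][130:250,240:370,::-1],None,fx=5,fy=5,interpolation=2))
E
```

```text
[ 0.201 -0.165 -2.601  0.028 -0.467 -0.009]
[ 0.072 -0.017 -2.829  0.031 -0.676 -0.003] 35.7583
[ 0.055  0.202 -2.733 -0.088  0.216  0.004] 39.4167
```

View pics/t8.png

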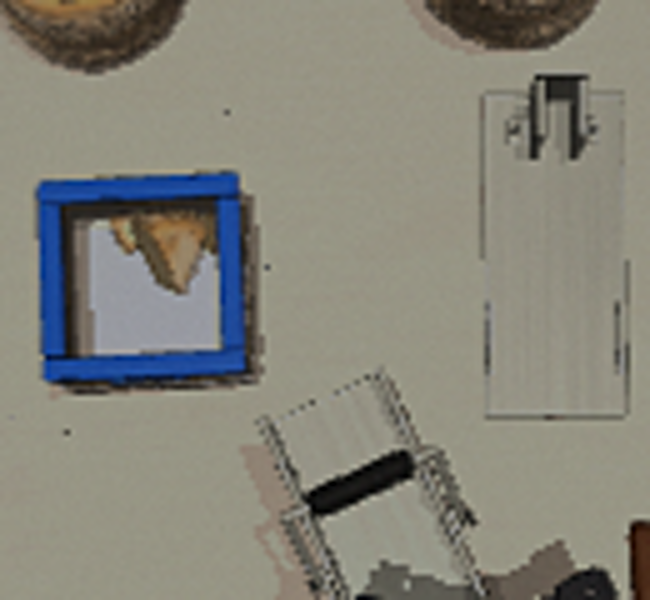

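The top view shows the offcuts in the bin at about (180,245) and the trough empty. The weight is down to 2.7 N, which matches the empty chute. Setting it down.

```bash
python3 - <<'E'
from h import *
n=np.load("nose.npy"); s=-1
def go(z,vel,**k):
    p,o=tail_tcp([n[0]-.005,n[1],z],n[3],0,0,s); return robot.move_linear(p,vel=vel,attitude=o,**k)
go(.15,.15); go(.04,.12); robot.hold(.2)
print(go(-.003,.025,guard=3),robot.read_tool_pos(),robot.read_contact_force(),robot.read_torque(),robot.read_t())
E
```

```text
True [ 0.39607794 -0.04762671  0.03209722] [-0.82717424  0.50428722  6.81230799] [0.0430222  0.05237476 0.01062846] 42.875
```

```bash
python3 - <<'E'
from h import *
robot.gripper_to(.4); p=np.array(robot.read_tool_pos()); robot.move_linear(p+[0,0,.2],vel=.12)
robot.goto([.20,-.33,.30],bail(0.9,-1)); robot.hold(.3); print(robot.read_t(),robot.read_contact_force())
t=robot.get_image("top"); a=t["color"]
n=np.load("nose.npy"); c=cax(n[3])
b=cv2.imread("pics/top0.png")[:,:,::-1].astype(int); d=np.abs(a.astype(int)-b).sum(2)>60
for nm,(x0,x1,y0,y1) in dict(iron=(358,412,232,258),tape=(418,452,222,258),roll=(190,220,240,270)).items(): print(nm,d[y0:y1,x0:x1].sum())
ch=(a[:,:,0].astype(int)-a[:,:,2]>50)
for nm,(z,lo,hi) in dict(inside=(.01,-.07,.08)).items():
    o=np.array([n[0]-.005,n[1],0])-.085*c[0]
    q=proj(t,[o+x*c[0]+y*c[1]+z*c[2] for x,y in((lo,-.033),(hi,-.033),(hi,.033),(lo,.033))]); m=np.zeros(d.shape,np.uint8); cv2.fillPoly(m,[q.astype(np.int32)],1)
    print("cheese px in chute",(ch&(m>0)).sum(),"of",m.sum())
q=[proj(t,[o+np.array([0,0,.045])+x*c[0]+y*c[1]])[0].round(1).tolist() for x,y in((.085,.037),(.085,-.037),(-.075,-.037),(-.075,.037))]; print(q)
for r in range(188,256,2): print(r,''.join('B' if int(a[r,k,2])-a[r,k,0]>50 else '#' if a[r,k].max()<75 else 'C' if ch[r,k] else '+' if d[r,k] else '.' for k in range(285,350)))
E
```

```text
46.9417 [0.37095654 0.03120244 0.37462799]
iron 0
tape 14
roll 0
cheese px in chute 0 of 940
[[294.9, 201.1], [314.2, 189.7], [339.2, 231.5], [319.7, 243.1]]
188 BBB.BBBBBBBBBBBBBBBBBBBBBBBBBBBBBBBBBBBBBBBBBBBBBBBBBBBBBBBBBBBBB
190 BBBBBBBBBBBBBBBBBBBBBBBBBBBBBBBBBBBBBBBBBBBBBBBBBBBBBBBBBBBBBBBBB
192 BBBBBBBBBBBBBBBBBBBBBBBBBBBBBBBBBBBBBBBBBBBBBBBBBBBBBBBBBBBBBBBBB
194 BBBBBBBBBBBBBBBBBBBBBBBBBBBBBBBBBBBBBBBBBBBBBBBBBBBBBBBBBBBBBBBBB
196 BBBBBBBBBBBBBBBBBBBBBBBBBBBBBBBBBBBBBBBBBBBBBBBBBBBBBBBBBBBBBBBBB
198 BBBBBBBBBBBBBBBBBBBBBBBBBBBBBBBBBBBBBBBBBBBBBBBBBBBBBBBBBBBBBBBBB
200 BBBBBBBBBBBBBBBBBBBBBBBBBBBBBBBBBBBBBBBBBBBBBBBBBBBBBBBBBBBBBBBBB
202 BBBBBBBBBBBBBBBBBBBBBBBBBBBBBBBBBBBBBBBBBBBBBBBBBBBBBBBBBBBBBBBBB
204 BB##BBBBBBBBBBBBBBBBBBBBBBBBBBBBBBB#BBBBBBBBBBBBBBBBBBBBBBBBBBBBB
206 BBBBBBBBBBBBBBBBBBBBBBBBBBBBBBB#BBBBBBBBBBBBBBBBBBBBBBBBBBBBBBBBB
208 BBBBBBBBBBBBBBBBBBBBBBBBBBBBBBBBBBBBBBBBBBBBBBBBBBBBBBBBBBBBBBBBB
210 BBBBBBBBBBBBBBBBBBBBBBBB#B#BBBBBBBBBBBBBBBBBBBBBBBBBBBBBBBBBBBBBB
212 BBBBBBBBBBBBBBBBBBBBBB#BBBBBBBBBBBBBBBBBBBBBBBBBBBBBBBBBBBBBBBBBB
214 BBBBBBBBBBBBBBBBBBBBBBBBBBBB
[... 804 characters left out ...]
BBB
238 BBBBBBBBBBBBBBBBBBBBBBBBBBBBBBBBBBBBBBBBBBBB#BB+BBBBBBBBBBBBBBBBB
240 BBBBBBBBBBBBBBBBBBBBBBBBBBBBBBBBBBBBBBBBBBBBBBBB+BBBBBBBBBBBBBBBB
242 BBBBBBBBBBBBBBBBBBBBBBBBBBBBBBBBBBBBBBBBBBBBB#BBBBBBBBBBBBBBBBBBB
244 BBBBBBBBBBBBBBBBBBBBBBBBBBBBBBBBBBBBBBBBBBBBBB+BBBBBBBBBBBBBBBBBB
246 BBBBBBBBBBBBBBBBBBBBBBBBBBBBBBBBBBBBBBBBBBBBBBB#BBBBBBBBBBBBBBBBB
248 BBBBBBBBBBBBBBBBBBBBBBBBBBBBBBBBBBBBBBBBBBBBBBBBBBBBBBBBBBBBBBBBB
250 BBBBBBBBBBBBBBBBBBBBBBBBBBBBBBBBBBBBBBBBBBBBBBBBBB+BBBBBBBBBBBBBB
252 BBBBBBBBBBBBBBBBBBBBBBBBBBBBBBBBBBBBBBBBBBBBBBBBBBBBBBBBBBBBBBBBB
254 BBBBBBBBBBBBBBBBBBBBBBBBBBBBBBBBBBBBBBBBBBBBBBBBBBBBBBBBBBBBBBBBB<stdin>:14: RuntimeWarning: overflow encountered in scalar subtract
```

```bash
python3 -c "
from cell import robot
print(robot.sign_off(),robot.read_t())"
```

```text
the job is handed in; nothing more can be done
the job is handed in; nothing more can be done
```

The job is handed in at about 47 s: the offcuts were poured into the bin and the empty chute was set flat on the table and released. In the last top picture the chute holds no cheese and the iron and label roll match the first picture; the tape area differs by 14 pixels, which I put down to the arm's edge or shadow and did not check further.

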